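Crack the left-hand spindle nut under its guard

ROBOT

A 6-joint arm with a two-finger parallel gripper is mounted at the origin on the work surface. World frame = base frame: x ahead of the robot, y to its left, z up, the work surface at z = 0. Lengths are in m, angles in degrees, forces in N, time in s.
With the tool pointing down it reaches from about 0.225 to 0.875 m from the base axis. Payload 3.4 kg.
Tool frame: the origin (TCP) lies on the centre line of the jaws, within the pads' length; the fingertips stand tip_extent ahead of it and the grasp point (between the pads) is the TCP (tip_extent is the distance from the TCP to the fingertips, in m); z points along the fingers, y is the direction in which the jaws open and shut (so a half turn about z gives the same grasp; the last joint's range is limited). The gripper opens to 85 mm and grips with 20 to 120 N. Pads are 22 mm wide; open, the fingers measure 114 mm over their backs; the gripper's body (76 mm by 85 mm) begins 54 mm behind the grasp point. The pads swing forward as they close: fully open they stand 13 mm farther back than shut.
Start: joints at [59.645, 15.808, 86.224, -0, 77.962, -6.933], TCP at [0.229, 0.528, 0.25] pointing down, gripper open.
Joint ranges: [-165.64, 165.64], [-43.16, 119.46], [12.63, 154.43], [-67.54, 247.53], [6.08, 155.33], [-154.97, 154.97]. Speed limits (degrees/s): [147.25, 147.25, 180, 180, 180, 180].

INTERFACE

Orientations are given as a 3x3 rotation matrix whose columns are the frame's x, y, z axes.
In Python, from cell import move_ptp, move_l, movej, move_gripper, dwell, inverse_kinematics, get_image, Unreachable, close_job, get_t, get_joints, get_dq, get_joint_efforts, get_tcp_pos, get_orientation, get_ft_force, get_ft_torque, get_finger_gap, tip_extent gives the robot as it stands. Calls block until the motion is done:
- move_ptp(position, orientation): joint-space move of the TCP to a pose.
- move_l(position, orientation=None, rate=0.15): straight line of the TCP; orientation=None keeps the orientation; rate is the mean speed in m/s.
- movej(angles): joint-space move.
- move_gripper(opening, grasp_force=None): opening from 0.0 (shut) to 1.0 (fully open); grasp_force is the grip in N (None keeps the last); returns when the fingers have stopped.
- dwell(seconds).
- inverse_kinematics(position, orientation): joint angles nearest the present ones, or None.
- get_image(name): name is "scene" or "side" or "wrist"; returns a dict with "pixels" (480x640x3 uint8, red, green, blue), "vertical_fov" (degrees; the focal length in pixels is half the picture's height over the tangent of half this angle, whatever the lens; pixels are square), "cx", "cy" (the principal point, pixels), "R" (3x3) and "t" (3): a world point X has camera coordinates R X + t; the wrist camera has in their place "mount" (4x4, takes a point from camera to tool coordinates, whose origin is the TCP and whose axes are the flange's). Camera axes: x right, y down, z forward; pixel columns grow to the right and rows downward; lengths in m; the calibration is good to about 2 mm. The wrist camera is an equidistant fisheye: a pixel r from the principal point sees the ray r / f radians off the axis. A picture is of the moment at which its call begins: read the wrist's pose just before it. There is no depth.
A pose or a line that the arm cannot do raises Unreachable and nothing moves.
- close_job(): hands the job in, once; it reports no verdict.
Readings, each from a call of its own:
- get_t(): time.
- get_joints(): joint angles.
- get_dq(): joint speeds.
- get_joint_efforts(): joint torques, N m.
- get_tcp_pos(): TCP position.
- get_orientation(): TCP orientation.
- get_ft_force(): force on the tool from outside, world axes, zero at the start.
- get_ft_torque(): the same for the moment, N m.
- get_finger_gap(): opening from 0.0 (shut) to 1.0 (fully open).
Only numpy, scipy, OpenCV 4.12 (cv2) and the standard library are available. Lean on these libraries where they do the work, as an engineer would, in place of code of your own. Each camera call takes 0.05 s, during which the arm holds its last target.

TASK

Use the spanner to loosen the spindle nut under the bridge guard by an eighth of a turn or a little more; the nut has a left-hand thread. Only the spanner can get at the nut, so keep the gripper off it. Then slide the spanner out and lower it onto the rubber mat, lying flat along the middle of the mat, let go, and leave everything else on the bench where it stands.

Things in the scene. Friction and masses are not known exactly. Their poses are not given: they have to be found in the camera images.
- spanner_mid (a point): Middle of the loose open-ended spanner: dark steel, one flat piece 14 mm thick all over, 0.38 kg (varies), 225 mm long, starting flat on the bench. This point is half-way along and half-way up (7 mm above the underside). x points along the spanner to the open jaw, z is up. The straight handle, 18 mm wide, runs from x = -107 mm to x = +50 mm, with a round 22 mm end reaching x = -111 mm. The fork-shaped head spans x = 50 to 114 mm and is 59 mm wide. Either face may be used.
- spanner_grip (a point): A good place to take the handle: on its centre line, half-way up, 30 mm from the spanner's middle towards the plain end, 120 mm from the jaw's centre. Same axes as spanner_mid.
- spanner_jaw (a point): Centre of the spanner's open jaw, half-way up, where the nut's centre sits when the spanner is fully on; 90 mm along +x from spanner_mid. The jaw is 32.4 mm wide between its two parallel sides (which lie along x), flares a little at the mouth, is open towards +x, and its closed bottom lies 19.5 mm behind this point. Same axes as spanner_mid.
- nut_mid (a point): Centre of the hexagonal steel nut, half-way up, about 75 mm above the bench: 30 mm across flats, 34.6 mm across corners, 20 mm high, turning on an upright spindle whose end stands 6 mm above the nut. The axes turn with the nut: z is up, and y is square to a flat. So corners lie on +x and -x and every 60 degrees from there; the spanner fits with its length along any corner direction, with about 0.13 rad of play each way.
- nut (a joint): Turn of the nut in rad: 0 as found, tight, against a stop; grows clockwise seen from above, which is the loosening direction (left-hand thread); end stop at 1.9. It is held by steady friction of about 0.45 N m and stays where it is left. An eighth of a turn is 0.79.
- head: Fixed spindle head that carries the nut: a 120 mm square grey base plate 14 mm thick under a round green casting 100 mm wide, narrowing to 72 mm at 60 mm above the bench, where a thin washer 48 mm wide carries the nut. Origin on the bench, on the nut's axis. The buffing machine, drawer cabinet and bin along the back of the bench all stand beyond x = 0.84 m, those straight behind the head beyond 0.93 m.
- guard: Fixed grey bridge guard over the nut, turned differently in each start. Origin on the bench on the nut's axis. Two uprights, 8 by 12 mm, stand at x = +90 and x = -90 mm on the guard's own x axis, each with a foot plate reaching x = 105 mm, 34 mm wide and 6 mm high; a flat top plate 196 mm (x) by 70 mm (y) joins them, underside 114 mm, top 120 mm, bolt heads to 124 mm above the bench, with a 46 mm square window straight over the nut. The two long sides (+y and -y) are open.
- mat: Fixed black rubber mat, 270 (x) by 120 (y) by 4 mm thick. Origin at the centre of its underside, on the bench; x along its length.
- glue_tin: Bystander: aluminium tin, upright, 72 mm wide, 125 mm high; origin at the centre of its foot. It stands between the spindle head and the robot, in the way of some swings.
- polish_tin: Bystander: flat round dark steel tin, 88 mm wide, 28 mm high; origin at the centre of its foot.
- brush: Bystander: wooden shoe brush on its bristles, 55 (x) by 150 (y) by 45 mm high; origin at the centre of its underside.
- last: Bystander: wooden shoe last lying sole down, about 230 (x) by 80 (y) by 80 mm high; origin at the middle of its sole.
- spool: Bystander: upright cone of dark brown thread, 68 mm wide at the foot, 140 mm high; origin at the centre of its foot.
- dye_bottle: Bystander: upright white bottle with black cap, 64 mm wide, 150 mm high; origin at the centre of its foot.
- hammer: Bystander: hammer lying on the bench, roughly 270 mm long; origin near the middle of its underside, x towards the hammer's head.
Mind the look-alikes: they are no part of the job. Of the things shaped like the part that bears spanner_mid, the dark steel one is meant. There is more than one size of the head; the one meant has the size given above.

How it is judged (in metres and radians):
On the way, in this order (a step that is already met when the one before it is completed fails the run):
1. the spanner's jaw is on the nut (centres within 11 mm) (distance between spanner_jaw and nut_mid below 0.011 m), for 0.1 s.
2. the nut is turned clockwise by at least 0.72 rad with the spanner still on it (value of joint nut above 0.72 rad and distance between spanner_jaw and nut_mid below 0.011 m), for 0.1 s.
3. the spanner is lowered onto the mat in the gripper (its mid-height under 22 mm while the fingers still hold it) (x of spanner_mid in the frame of mat between -0.05 and 0.05 m and y of spanner_mid in the frame of mat between -0.035 and 0.035 m and angle between the x axis of spanner_mid and the x axis of mat, either way round below 0.3 rad and height (world z) of spanner_mid below 0.022 m and contact force between the fingers and spanner above 0.5 N), for 0.05 s.
At the end, for the whole second after the job is handed in: The nut stands at least 0.72 rad clockwise of where it was, and the spanner lies still and flat on the mat: its middle within 50 mm of the mat's centre along the mat and 35 mm across it, its length within 0.3 rad of the mat's length, either way round (value of joint nut above 0.72 rad and x of spanner_mid in the frame of mat between -0.05 and 0.05 m and y of spanner_mid in the frame of mat between -0.035 and 0.035 m and angle between the x axis of spanner_mid and the x axis of mat, either way round below 0.3 rad and height (world z) of spanner_mid below 0.015 m and (angle between spanner_mid's own z axis and vertical below 0.1 rad or angle between spanner_mid's own z axis and vertical above 3.04 rad) and linear speed of spanner below 0.02 m/s); the robot touches nothing.
It fails at once if a bystander is moved by more than 25 mm (distance of any of glue_tin, polish_tin, brush, last, spool, dye_bottle, hammer from where it was at the start of the episode above 0.025 m).
It fails at once if the fingers or arm touch the nut (contact force between any of the fingers, the arm and nut above 1 N).
It also fails if it takes over 70 s, if anything falls off the work surface, if the arm or the gripper's body presses on something with over 40 N, if the wrist force passes 120 N, or if a joint passes its speed limit or range.

## Working session

There is one attempt and no reset: what is moved stays moved. The work goes in short steps, each a Python script; the robot and the scene stay as the last script left them, time stands still between calls to the robot, and variables do not carry over. Pictures are saved under pics/ and viewed, and the job is handed in when it is done.

```bash
ls; mkdir -p pics
cat > h.py <<'E'
import numpy as np, cv2
from cell import *
def save(name,fn):
    im=get_image(name); cv2.imwrite('pics/'+fn,im['pixels'][:,:,::-1]); 
    np.save('pics/'+fn+'.npy',{k:v for k,v in im.items()},allow_pickle=True); return im
def load(fn): return np.load('pics/'+fn+'.npy',allow_pickle=True).item()
def f(im): return 240/np.tan(np.radians(im['vertical_fov'])/2)
def ray(im,u,v):
    R=np.array(im['R']);t=np.array(im['t']);c=-R.T@t
    d=R.T@np.array([(u-im['cx'])/f(im),(v-im['cy'])/f(im),1]); return c,d
def onz(im,u,v,z):
    c,d=ray(im,u,v); return c+d*(z-c[2])/d[2]
def proj(im,X):
    p=np.array(im['R'])@np.array(X)+np.array(im['t']); return np.array([im['cx']+f(im)*p[0]/p[2],im['cy']+f(im)*p[1]/p[2]])
E
python3 - <<'E'
from h import *
for n in ['scene','side','wrist']:
    im=save(n,n+'0.png'); print(n,im['vertical_fov'],im['cx'],im['cy'],im.get('R'),im.get('t'),im.get('mount'))
print(get_t(),get_orientation(),tip_extent if not callable(tip_extent) else tip_extent())
E
```

```text
pics
scene 55.22249180043055 315.92940709995236 245.11972568766726 [[ 0.72664395  0.6869271   0.01094208]
 [ 0.44943658 -0.46325547 -0.763807  ]
 [-0.51961075  0.55993351 -0.64535195]] [-0.36764714 -0.15532503  1.34765885] None
side 45.36596305247332 315.3473927615178 236.64713842354314 [[ 0.7818445  -0.62343628  0.0068107 ]
 [-0.41856878 -0.53295587 -0.73536264]
 [ 0.46208155  0.57208849 -0.67763958]] [-0.381581    0.24369094  1.21373904] None
wrist 65.70646984690485 323.32010058823397 242.80291046157532 None None [[ 3.34007908e-04 -9.58291753e-01 -2.85791539e-01  7.21904069e-02]
 [ 9.99999923e-01  3.79528996e-04 -1.03892596e-04 -8.14937212e-04]
 [ 2.08025594e-04 -2.85791482e-01  9.58291806e-01 -1.24205224e-01]
 [ 0.00000000e+00  0.00000000e+00  0.00000000e+00  1.00000000e+00]]
0.15 [[-9.17584650e-01  3.97539793e-01 -7.23072211e-04]
 [ 3.97540416e-01  9.17583810e-01 -1.25234894e-03]
 [ 1.65620818e-04 -1.43658659e-03 -9.99998954e-01]] 0.019
```

View pics/scene0.png

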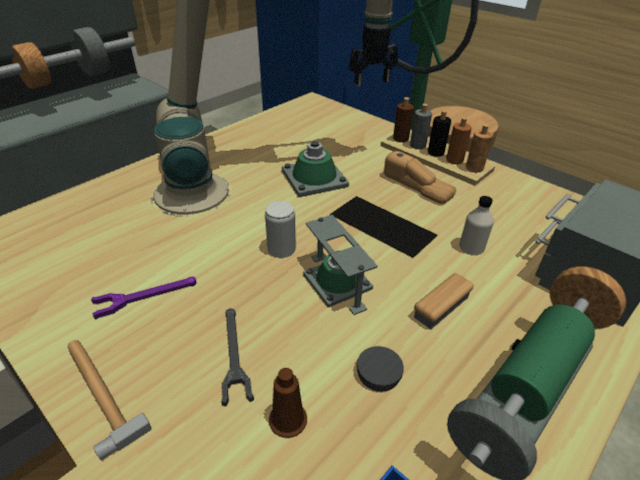

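View pics/side0.png

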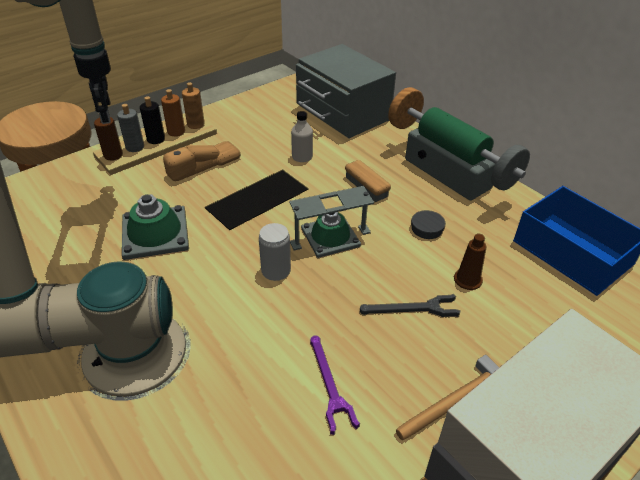

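View pics/wrist0.png

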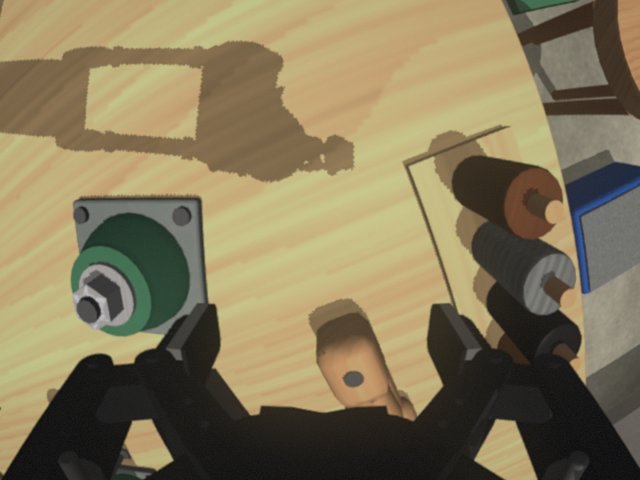

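The dark spanner is at scene (232,350), the guarded head at (338,270), and the mat at (383,224). The unguarded head (315,165) and the purple spanner are decoys. Next I'll get coarse positions.

Run:
```python
from h import *
S=load('scene0.png');D=load('side0.png')
def blob(im,box,cond):
    p=im['pixels'].astype(int);m=cond(p).astype(np.uint8);k=np.zeros_like(m);x0,y0,x1,y1=box;k[y0:y1,x0:x1]=1;m*=k
    n,l,st,c=cv2.connectedComponentsWithStats(m);i=1+np.argmax(st[1:,4]);return (l==i)
dark=lambda p:(p.max(2)<110)&((p.max(2)-p.min(2))<30)
for im,bx in((S,(200,295,265,410)),(D,(350,285,470,325))):
    m=blob(im,bx,dark);v,u=np.nonzero(m)
    P=np.array([onz(im,a,b,0.010)[:2] for a,b in zip(u,v)])
    c=P.mean(0);w,V=np.linalg.eigh(np.cov(P.T));d=V[:,1];s=(P-c)@d;t=(P-c)@V[:,0]
    print('spanner',m.sum(),c,d,c+d*s.min(),c+d*s.max(),s.min(),s.max(),t.min(),t.max())
for im,bx in((S,(320,190,445,260)),(D,(195,165,312,230))):
    m=blob(im,bx,lambda p:p.max(2)<45)
    cnt=max(cv2.findContours(m.astype(np.uint8),0,1)[0],key=cv2.contourArea)[:,0]
    P=np.array([onz(im,a,b,0.004)[:2] for a,b in cnt]).astype(np.float32)
    print('mat',m.sum(),cv2.minAreaRect(P*1000))
# guard corners (top plate z=.12)
for n,im,pts in(('S',S,[(306,219),(332,216),(377,265),(350,273)]),('D',D,[(291,203),(366,190),(373,204),(297,216)])):
    for p in pts: print(n,onz(im,*p,0.12).round(3))
for n,im,pts in (('tin',S,[(280,210)]),('tin',D,[(274,233)])): print(n,onz(im,*pts[0],.125))
big=[cv2.resize(im['pixels'][y:y+110,x:x+130,::-1],None,fx=3,fy=3,interpolation=2) for im,x,y in((S,280,205),(D,260,180))]
cv2.imwrite('pics/g.png',np.hstack(big))
```

```text
spanner 1102 [ 0.56096023 -0.28954908] [-0.81744475  0.57600702] [ 0.63662114 -0.34286304] [ 0.44995542 -0.21133028] -0.09255783044856232 0.13579488093415074 -0.02902718001166892 0.028060119091111477
spanner 1048 [ 0.54639947 -0.28400626] [-0.81709722  0.5764999 ] [ 0.62862026 -0.34201684] [ 0.44550122 -0.21281788] -0.10062547205072835 0.12348376718091285 -0.03425234013320342 0.03096293292843116
mat 2634 ((499.65081787109375, 264.8865966796875), (265.11407470703125, 118.4315185546875), 1.9952738285064697)
mat 2585 ((493.53271484375, 266.02142333984375), (266.62237548828125, 119.1351089477539), 1.9646633863449097)
S [0.446 0.029 0.12 ]
S [0.481 0.079 0.12 ]
S [0.659 0.018 0.12 ]
S [ 0.634 -0.038  0.12 ]
D [0.471 0.075 0.12 ]
D [0.649 0.    0.12 ]
D [ 0.625 -0.051  0.12 ]
D [0.453 0.027 0.12 ]
tin [0.38229021 0.00661904 0.125     ]
tin [0.37275968 0.00757593 0.125     ]
```

View pics/g.png

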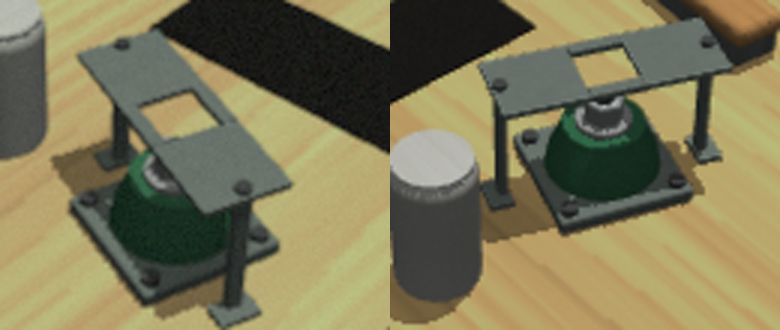

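Coarse results: guard centre about (0.552, 0.018), its axis at about -20°; mat centre about (0.497, 0.265), turned 2°; jaw end of the spanner towards (0.63,-0.34). Next are close wrist views over the nut and the spanner.

```bash
cat >> h.py <<'E'
def Rd(a):
    a=np.radians(a);c,s=np.cos(a),np.sin(a); return np.array([[c,s,0],[s,-c,0],[0,0,-1.]])
def wsave(fn):
    p=np.array(get_tcp_pos());R=np.array(get_orientation()); im=get_image('wrist'); im['p']=p;im['Ro']=R
    cv2.imwrite('pics/'+fn,im['pixels'][:,:,::-1]); np.save('pics/'+fn+'.npy',im,allow_pickle=True); return im
def wT(im):
    T=np.eye(4);T[:3,:3]=im['Ro'];T[:3,3]=im['p']; return T@np.array(im['mount'])
def wonz(im,u,v,z):
    T=wT(im); x,y=u-im['cx'],v-im['cy'];r=np.hypot(x,y);th=r/f(im)
    d=T[:3,:3]@np.array([np.sin(th)*x/max(r,1e-9),np.sin(th)*y/max(r,1e-9),np.cos(th)]);c=T[:3,3]; return c+d*(z-c[2])/d[2]
def wproj(im,X):
    T=np.linalg.inv(wT(im));q=T[:3,:3]@np.array(X)+T[:3,3];th=np.arctan2(np.hypot(q[0],q[1]),q[2]);ph=np.arctan2(q[1],q[0]);return np.array([im['cx']+f(im)*th*np.cos(ph),im['cy']+f(im)*th*np.sin(ph)])
def rect(im,c,half,z,s=2.0):
    # orthographic-ish rectified top view at height z; s px/mm ; x->right,y->up
    n=int(2*half*1000*s);mx=np.zeros((n,n),np.float32);my=mx.copy()
    for i in range(n):
        for j in range(n):
            u=wproj(im,[c[0]-half+j/s/1000,c[1]+half-i/s/1000,z]);mx[i,j],my[i,j]=u
    return cv2.remap(im['pixels'],mx,my,1)[:,:,::-1]
E
python3 - <<'E'
from h import *
n=np.array([.552,.018])
for i,a in enumerate((90,30)):
    xa=np.array([np.cos(np.radians(a)),np.sin(np.radians(a))])
    p=n-0.072*xa
    move_ptp([*p,0.22],Rd(a)); dwell(.3)
    im=wsave(f'w{i}.png'); print(im['p'],wproj(im,[*n,.085]),get_joints())
m=np.array([.54,-.277]);a=-35+90
xa=np.array([np.cos(np.radians(a)),np.sin(np.radians(a))])
move_ptp([*(m-.072*xa),0.2],Rd(a)); dwell(.3); im=wsave('w2.png');print(wproj(im,[*m,.014]),get_t())
E
```

```text
[ 0.55205114 -0.05355861  0.22002148] [323.09452595 135.32467774] [-1.27396448e+01  1.51343176e+01  9.16062328e+01  1.79182061e-03
  7.32568131e+01 -1.27749592e+01]
[ 0.48983107 -0.01813071  0.21993524] [321.64222724 135.73051788] [-1.02563003e+01  9.66079823e+00  9.90290925e+01 -1.49984529e-03
  7.13159146e+01  4.97407707e+01]
[322.70719724 136.27025645] 5.7917
```

Run:
```python
import cv2,numpy as np
a=cv2.imread('pics/w0.png');b=cv2.imread('pics/w1.png');c=cv2.imread('pics/w2.png')
z=[cv2.resize(i[60:210,248:398],None,fx=2.6,fy=2.6,interpolation=2) for i in(a,b)]
cv2.imwrite('pics/z.png',np.hstack(z))
```

```text
(no output)
```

View pics/z.png

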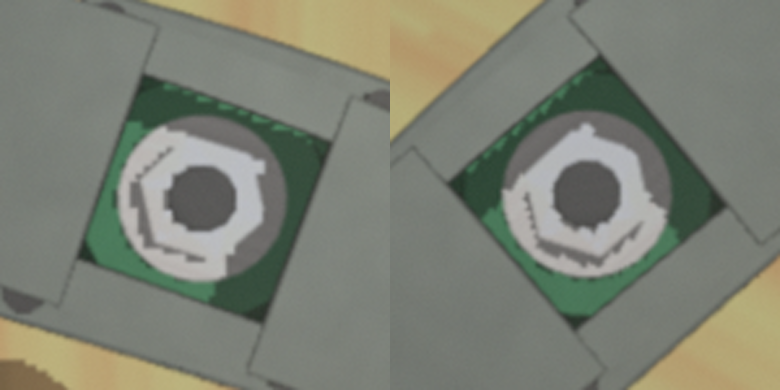

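View pics/w0.png

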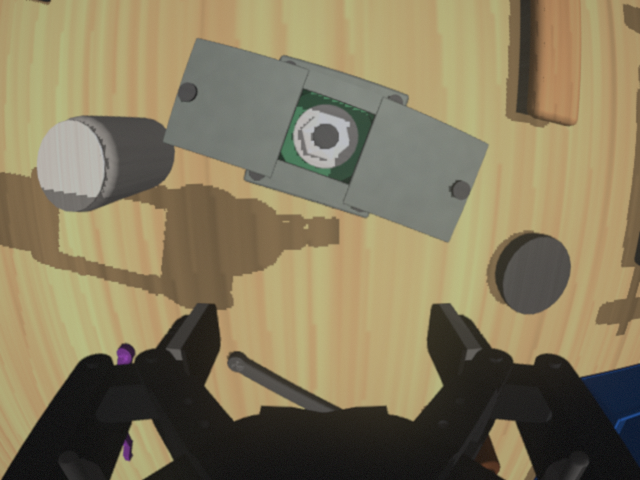

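View pics/w2.png

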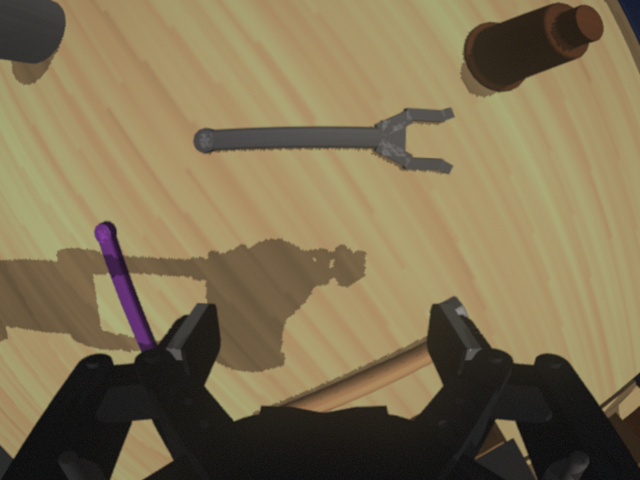

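Run:
```python
from h import *
n=[.552,.018];o=[]
for k in('w0.png','w1.png'):
    im=load(k); r=rect(im,n,.03,.085,6.5); o.append(r)
    for z,name in((.117,'window'),):pass
cv2.imwrite('pics/r.png',np.hstack(o))
# spindle dark disc centre
for k in('w0.png','w1.png'):
    im=load(k); g=im['pixels'].max(2); u,v=np.int32(wproj(im,[*n,.09]).round())
    m=((g<105)).astype(np.uint8); k2=np.zeros_like(m);cv2.circle(k2,(int(u)+2,int(v)),18,1,-1); m*=k2
    N,l,st,c=cv2.connectedComponentsWithStats(m)
    for i in range(1,N):
        if st[i,4]>60: print(k,st[i],wonz(im,*c[i],.091))
```

```text
w0.png [312 124  26  25 488] [0.55327048 0.0175863  0.091     ]
w1.png [311 122  25  26 503] [0.55325756 0.01760321 0.091     ]
```

View pics/r.png

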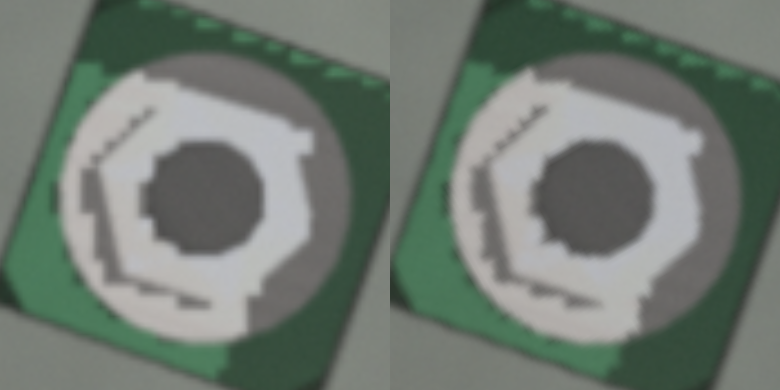

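Both views agree: nut centre (0.5533, 0.0176), with corners at about 40° + k·60°. I'll measure the spanner precisely, tighten the nut phase, and place the bystanders.

Run:
```python
from h import *
im=load('w2.png');p=im['pixels'].astype(int)
m=((p.max(2)<125)&((p.max(2)-p.min(2))<22)).astype(np.uint8);k=np.zeros_like(m);k[95:185,185:465]=1;m*=k
n,l,st,c=cv2.connectedComponentsWithStats(m);i=1+np.argmax(st[1:,4]);v,u=np.nonzero(l==i);print(st[i])
P=np.array([wonz(im,a,b,.012)[:2] for a,b in zip(u,v)])
d=np.array([np.cos(np.radians(-35.2)),np.sin(np.radians(-35.2))])
for _ in range(3):
    q=np.array([-d[1],d[0]]);s=P@d
    h=P[(s-s.min()>.03)&(s-s.min()<.14)]
    vx,vy,x0,y0=cv2.fitLine(h.astype(np.float32),2,0,.001,.0001).ravel(); d=np.array([vx,vy])*np.sign(vx)
q=np.array([-d[1],d[0]]);s=(P-[x0,y0])@d;t=(P-[x0,y0])@q
print('ang',np.degrees(np.arctan2(d[1],d[0])),'len',s.max()-s.min(),'handle w',np.percentile(t[(s-s.min()>.03)&(s-s.min()<.14)],[1,99]),'head',t[s>s.max()-.05].min(),t[s>s.max()-.05].max())
mid=np.array([x0,y0])+d*(s.min()+.111);mid2=np.array([x0,y0])+d*(s.max()-.114)
print('mid',mid,mid2)
S=load('scene0.png');D=load('side0.png')
for n,a,b in(('spool',(288,432),(468,285)),('bottle',(476,247),(302,157)),('brush',(445,310),(367,190)),('polish',(380,375),(428,232)),('last',(420,185),(200,165)),('glue',(281,250),(275,273))):
    print(n,onz(S,*a,0).round(3),onz(D,*b,0).round(3))
# guard edges via side colours: mat from both
```

```text
[ 194  108  260   65 5975]
ang -34.75432 len 0.22332962030853168 handle w [-0.00834932  0.0082353 ] head -0.028031391801823572 0.02821675066051774
mid [ 0.5396659  -0.27699885] [ 0.53829351 -0.27604663]
spool [ 0.737 -0.314  0.   ] [ 0.703 -0.31   0.   ]
bottle [0.728 0.36  0.   ] [0.715 0.35  0.   ]
brush [0.784 0.118 0.   ] [0.761 0.108 0.   ]
polish [ 0.782 -0.113  0.   ] [ 0.767 -0.122  0.   ]
last [0.462 0.506 0.   ] [0.45  0.504 0.   ]
glue [0.379 0.006 0.   ] [0.367 0.004 0.   ]
```

Run:
```python
from h import *
a=-34.75; g=np.array([.5144,-.2594])
move_gripper(0.7); move_ptp([*g,.12],Rd(a)); move_l([*g,.0215],rate=.08); dwell(.2); print(get_ft_force())
move_gripper(0.0,100); dwell(.3); print('gap',get_finger_gap(),get_ft_force(),get_t())
move_l([*g,.15],rate=.1); dwell(.3); print('gap',get_finger_gap(),get_ft_force(),get_ft_torque())
im=wsave('w3.png'); save('side','s3.png'); print(wproj(im,[*(g+.12*np.array([np.cos(np.radians(a)),np.sin(np.radians(a))])),.1365]),get_joints())
```

```text
[-0.77830351 -0.14463095 -0.01736569]
gap 0.17430011890851313 [-0.6311711   1.48541241  5.7866027 ] 10.025
gap 0.1761076148102699 [ 0.14733061 -0.23576931 -4.84962338] [0.10550797 0.14476653 0.02059745]
[321.35004363  12.98593581] [-3.36790689e+01  2.00600870e+01  9.49769682e+01 -2.90061999e-03
  6.49758772e+01  9.10708256e+01]
```

View pics/w3.png

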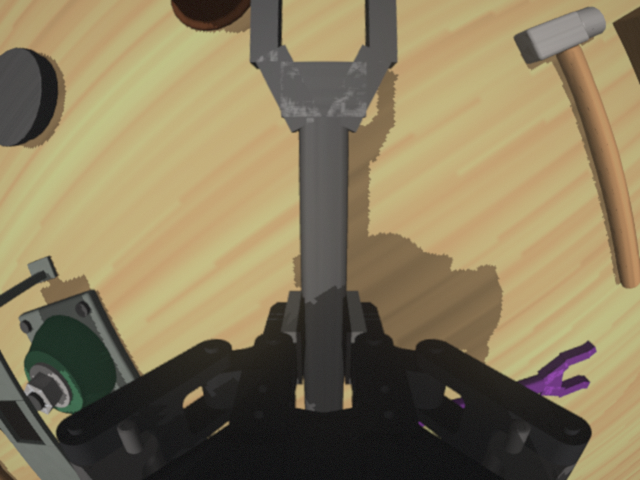

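View pics/s3.png

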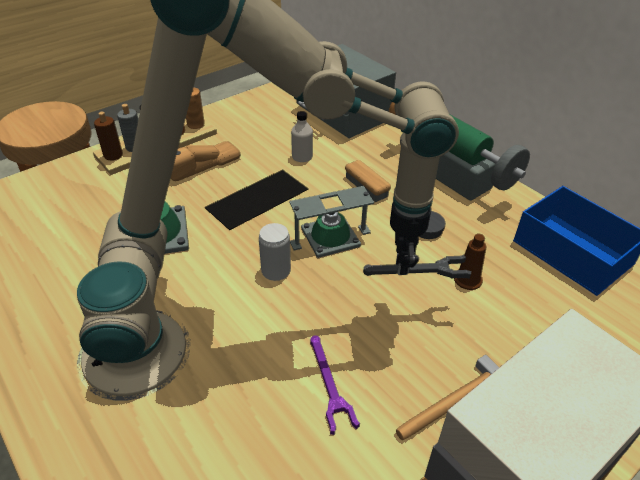

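The spanner is held. Its jaw shows at the top of the wrist view: inner sides at columns about 281 and 368, closed bottom at row about 62. I'll measure it in the tool frame.

Run:
```python
from h import *
im=load('w3.png'); Ro,p=im['Ro'],im['p']
def tl(u,v,z=.1425): return (Ro.T@(wonz(im,u,v,z)-p)).round(4)
g=cv2.cvtColor(im['pixels'],cv2.COLOR_RGB2HSV)
sat=g[:,:,1].astype(int)
for r in(15,30,45,57): 
    x=np.nonzero(sat[r,262:392]>60)[0]+262
    print(r,x.min(),x.max(),tl(x.min()-.5,r),tl(x.max()+.5,r))
for c in(300,324,345):
    y=np.nonzero(sat[:100,c]>60)[0].max()+.5; print(c,y,tl(c,y))
for r in (150,200,250): 
    x=np.nonzero(sat[r,285:362]<45)[0]+285; print(r,x.min(),x.max(),tl(x.min()-.5,r),tl(x.max()+.5,r))
cv2.imwrite('pics/z3.png',cv2.resize(im['pixels'][0:140,240:410,::-1],None,fx=4,fy=4,interpolation=2))
```

```text
15 281 365 [ 0.1176 -0.0143  0.0071] [0.1176 0.0155 0.0071]
30 281 365 [ 0.1118 -0.0143  0.0071] [0.1118 0.0155 0.0071]
45 285 365 [ 0.106  -0.0128  0.0071] [0.1061 0.0154 0.0071]
57 291 355 [ 0.1015 -0.0107  0.0071] [0.1015 0.0119 0.0071]
300 61.5 [ 0.0997 -0.0074  0.0071]
324 61.5 [0.0996 0.001  0.0071]
345 61.5 [0.0997 0.0082 0.0071]
150 300 347 [ 0.068  -0.0076  0.0071] [0.0681 0.0092 0.0071]
200 301 346 [ 0.0501 -0.0074  0.0071] [0.0501 0.0091 0.0071]
250 302 345 [ 0.0313 -0.0074  0.0072] [0.0313 0.009  0.0072]
```

View pics/z3.png

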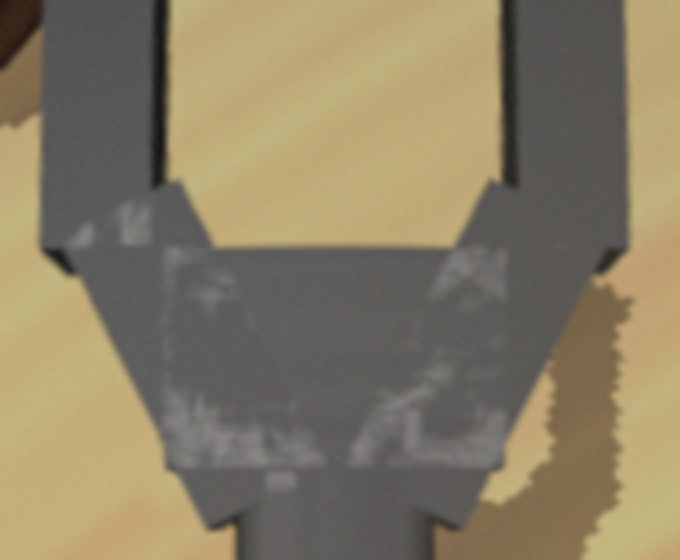

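```bash
cat >> h.py <<'E'
NUT=np.array([.5533,.0176]); L=.1192
def U(a): return np.array([np.cos(np.radians(a)),np.sin(np.radians(a))])
def tp(a,back,z): return [*(NUT-(L+back)*U(a)),z]
E
python3 - <<'E'
from h import *
for a,b,z in((100.5,.11,.2),(100.5,.11,.091),(100.5,0,.091),(70,0,.091),(43,0,.091),(46,.11,.091),(46,.11,.2)):
    print(a,b,np.round(tp(a,b,z),3),np.round(inverse_kinematics(tp(a,b,z),Rd(a)),1))
move_ptp([.5144,-.2594,.22],Rd(-34.75))
move_ptp(tp(100.5,.11,.22),Rd(100.5))
move_l(tp(100.5,.11,.091),rate=.1); dwell(.3)
im=wsave('w4.png');save('side','s4.png');print(get_joints(),get_ft_force(),get_t(),get_finger_gap())
E
```

```text
100.5 0.11 [ 0.595 -0.208  0.2  ] [-25.6  22.2  83.8  -0.   74.  -36.1]
100.5 0.11 [ 0.595 -0.208  0.091] [-25.6  27.4  92.1  -0.   60.6 -36.1]
100.5 0 [ 0.575 -0.1    0.091] [-16.7  23.9  98.3  -0.   57.7 -27.2]
70 0 [ 0.513 -0.094  0.091] [-18.1  19.4 106.2  -0.   54.4   1.9]
43 0 [ 0.466 -0.064  0.091] [-16.3  15.7 112.2  -0.   52.1  30.7]
46 0.11 [ 0.394 -0.147  0.091] [-30.   12.  117.9  -0.   50.1  14. ]
46 0.11 [ 0.394 -0.147  0.2  ] [-30.    4.6 108.2  -0.   67.2  14. ]
[-2.55680096e+01  2.73494576e+01  9.20705018e+01  1.21240878e-04
  6.05660004e+01 -3.60687290e+01] [-0.57038932 -0.52610731 -3.73864854] 16.0 0.17435531273537527
```

View pics/w4.png

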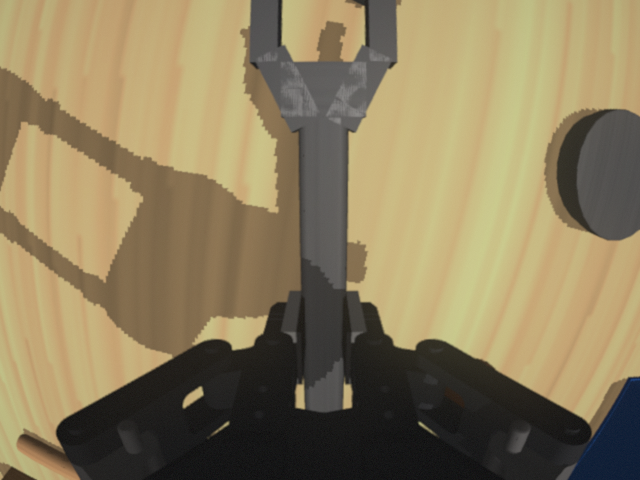

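View pics/s4.png

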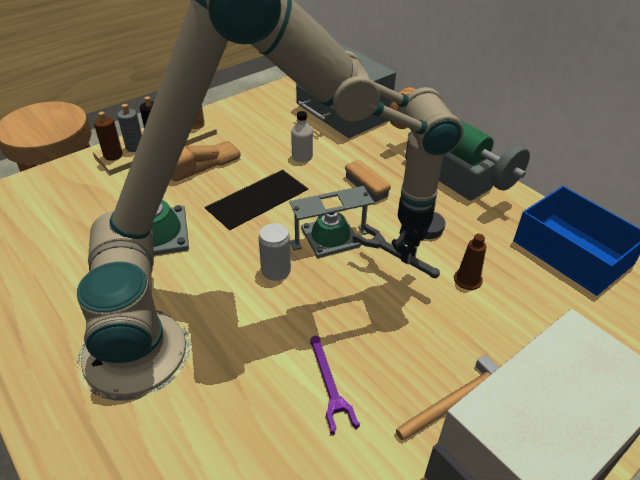

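The spanner hasn't shifted in the grip. The jaw is outside the guard and level with the nut, so I'll slide it in with force checks.

Run:
```python
from h import *
a=100.5;f0=np.array(get_ft_force())
for b in(.06,.035,.025,.018,.012,.008,.004,.001):
    move_l(tp(a,b,.091),rate=.05); dwell(.05)
    F=np.array(get_ft_force())-f0; print(b,F.round(1),np.array(get_ft_torque()).round(2))
    if np.linalg.norm(F)>20: print('stop');break
im=wsave('w5.png');save('side','s5.png');print(get_t(),get_tcp_pos())
```

```text
0.06 [ 0.7 -0.2 -0.1] [-0.14  0.02  0.04]
0.035 [0.8 0.6 0.7] [-0.18  0.   -0.01]
0.025 [-0.2  0.8 -0.1] [-0.13 -0.07  0.01]
0.018 [ 0.3  0.3 -0.5] [-0.21  0.02 -0.07]
0.012 [ 0.6  0.5 -0.3] [-0.15 -0.03  0.04]
0.008 [ 0.9  1.  -1.2] [-0.17 -0.01  0.05]
0.004 [ 0.9  0.4 -0.8] [-0.18 -0.01 -0.05]
0.001 [ 1.   0.2 -1. ] [-0.2  -0.05  0.06]
19.9583 [ 0.57524913 -0.10061435  0.09101455]
```

View pics/w5.png

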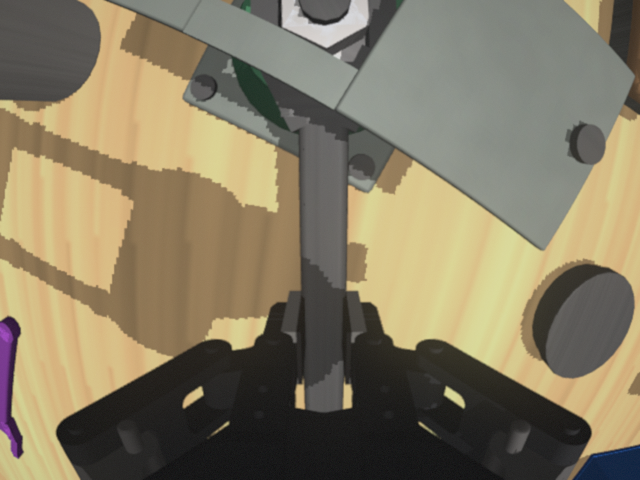

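Run:
```python
from h import *
i=load('s5.png')['pixels'];cv2.imwrite('pics/z5.png',cv2.resize(i[170:270,280:400,::-1],None,fx=5,fy=5,interpolation=2))
```

```text
(no output)
```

View pics/z5.png

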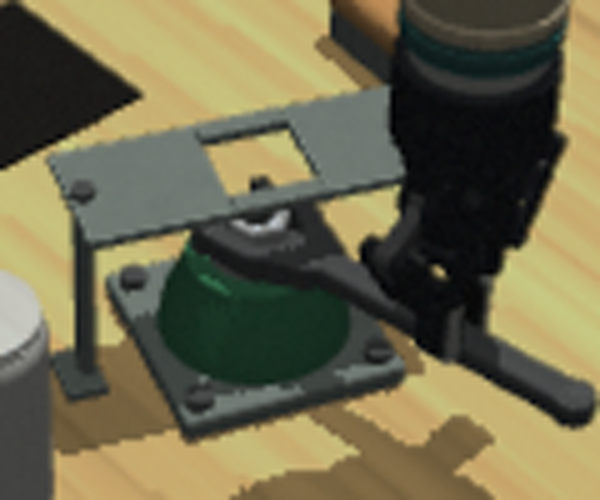

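The jaw sits around the nut with no contact force: the nut shows through the window between the prongs. Now I'll swing clockwise in small arc steps.

Run:
```python
from h import *
a0=100.5
for d in range(3,58,3):
    a=a0-d; move_l(tp(a,.001,.091),Rd(a),rate=.06)
    F=np.array(get_ft_force()); 
    if d%6==3: print(d,F.round(1),np.array(get_ft_torque()).round(2),round(get_finger_gap(),3))
    if np.linalg.norm(F)>60: print('stop',F);break
dwell(.3);im=wsave('w6.png');save('side','s6.png');print(get_t(),get_tcp_pos(),a)
```

```text
3 [ 0.7 -0.1 -4.7] [-0.12 -0.02 -0.03] 0.174
9 [-0.3 -0.  -4.2] [-0.3   0.07  0.03] 0.174
15 [ 0.6 -0.6 -4.2] [-0.28 -0.04  0.07] 0.179
21 [ 1.4  0.2 -4.7] [-0.26 -0.09  0.07] 0.177
27 [ 0.8 -0.1 -4.4] [-0.29 -0.09  0.05] 0.178
33 [ 1.4 -0.7 -3.9] [-0.17 -0.07  0.16] 0.176
39 [ 0.2 -0.4 -3.6] [-0.28 -0.04  0.08] 0.179
45 [-0.3 -1.3 -3.8] [-0.19  0.08  0.18] 0.177
51 [ 0.2 -2.3 -3.8] [-0.27  0.13  0.15] 0.173
57 [-0.7 -2.3 -3.9] [-0.33  0.23  0.15] 0.174
25.2667 [ 0.46604295 -0.06524524  0.09095793] 43.5
```

View pics/w6.png

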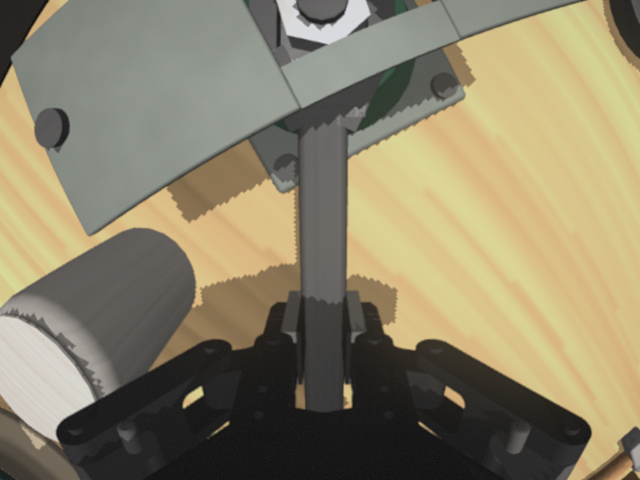

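View pics/s6.png

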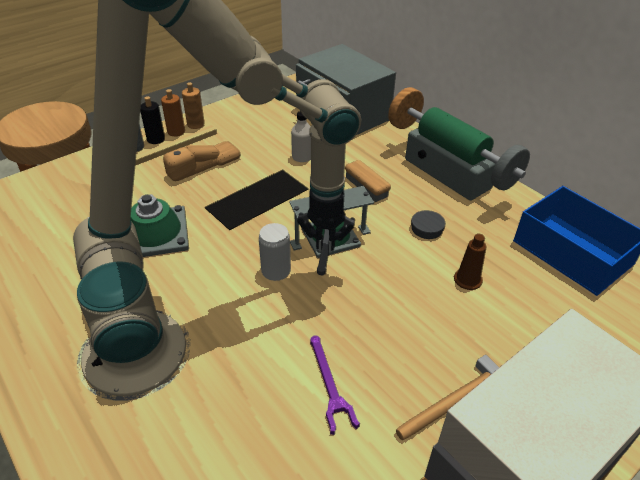

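Run:
```python
from h import *
o=[]
for k in('w5.png','w6.png'):
    im=load(k); o.append(cv2.resize(im['pixels'][0:60,260:390,::-1],None,fx=3,fy=3,interpolation=2))
cv2.imwrite('pics/r6.png',np.hstack(o))
```

```text
(no output)
```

View pics/r6.png

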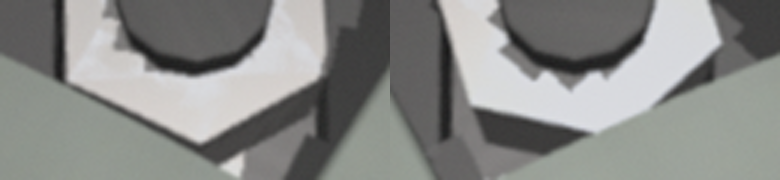

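The nut followed, with lag from the play, so it has turned about 45–50°. I'll add 4° for margin while keeping clear of the tin, then back off inside the play and slide out.

```bash
python3 - <<'E'
from h import *
for a in (41.5,39.5): move_l(tp(a,.001,.091),Rd(a),rate=.04)
dwell(.3); wsave('w7.png'); print(np.round(get_ft_force(),1),get_ft_torque())
for a in (42,44.5,46.5): 
    move_l(tp(a,.001,.091),Rd(a),rate=.04); print(a,np.round(get_ft_force(),1),np.round(get_ft_torque(),2))
dwell(.15); wsave('w8.png')
for b in(.006,.015,.03,.06,.11):
    move_l(tp(a,b,.091),rate=.06); print(b,np.round(get_ft_force(),1))
move_l(tp(a,.11,.22),rate=.15); dwell(.2);wsave('w9.png');print(get_t(),get_joints(),get_finger_gap())
E
python3 - <<'E'
from h import *
o=[]
for k in('w7.png','w8.png'):
    im=load(k); o.append(cv2.resize(im['pixels'][0:60,260:390,::-1],None,fx=3,fy=3,interpolation=2))
cv2.imwrite('pics/r7.png',np.hstack(o))
E
```

```text
[-1.8 -3.  -3.1] [-0.56389276  0.4223435   0.21462654]
42 [-0.3 -0.5 -4.4] [-0.11  0.13  0.19]
44.5 [ 0.2  1.6 -4.4] [0.06 0.1  0.12]
46.5 [-0.5  0.7 -4.2] [-0.01  0.13  0.04]
0.006 [-0.9  0.7 -3.8]
0.015 [ 0.3  0.1 -4.5]
0.03 [-0.1  0.4 -4. ]
0.06 [-0.5 -0.2 -4.3]
0.11 [ 0.6 -0.  -4.3]
31.0 [-3.00531519e+01  3.79878495e+00  1.06134745e+02  3.80208160e-04
  7.01630815e+01  1.34476975e+01] 0.17544782670907993
```

View pics/r7.png

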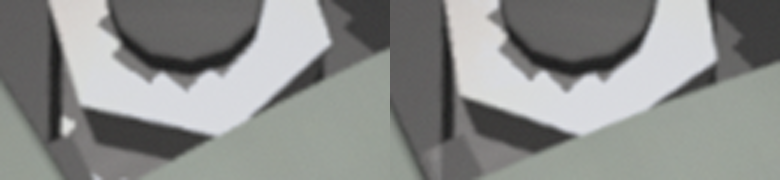

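View pics/w9.png

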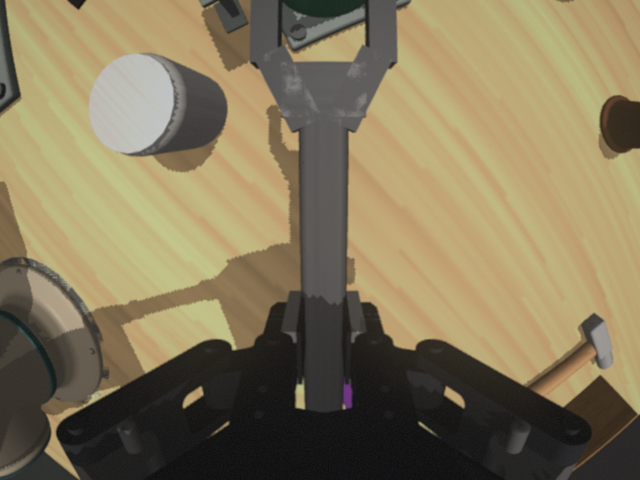

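The spanner is out without resistance. I'll check the nut angle from above, beside the held spanner, before placing.

Run:
```python
from h import *
move_ptp([NUT[0]+.062,NUT[1]-.015,.25],Rd(90)); dwell(.3); im=wsave('w10.png')
cv2.imwrite('pics/r10.png',np.hstack([rect(load('w0.png'),[.552,.018],.03,.085,6.5),rect(im,[.552,.018],.03,.085,6.5)])); print(get_t())
```

```text
32.3917
```

View pics/r10.png

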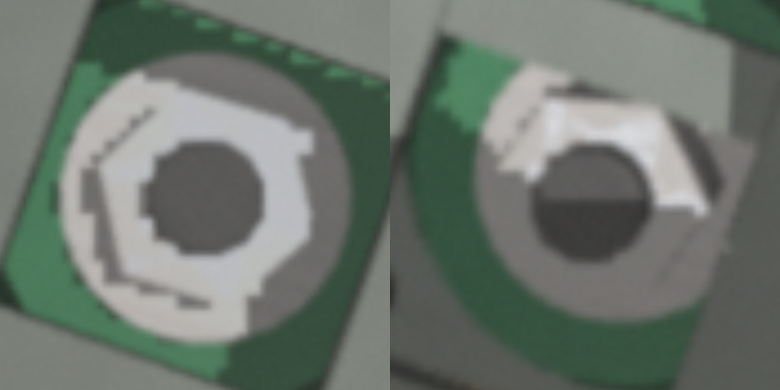

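Run:
```python
from h import *
o=[]
for k in('w5.png','w7.png','w8.png'): o.append(cv2.resize(rect(load(k),NUT,.025,.085,5),None,fx=1,fy=1))
cv2.imwrite('pics/r11.png',np.hstack(o))
im=load('w10.png');u,v=wproj(im,[*NUT,.085]).astype(int);print(u,v)
c=im['pixels'][v-45:v+45,u-45:u+45,::-1]; c=cv2.convertScaleAbs(cv2.resize(c,None,fx=6,fy=6,interpolation=2),alpha=1.5);cv2.imwrite('pics/r12.png',c)
```

```text
246 206
```

View pics/r11.png

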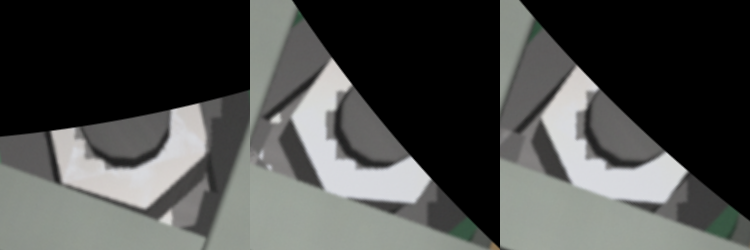

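View pics/r12.png

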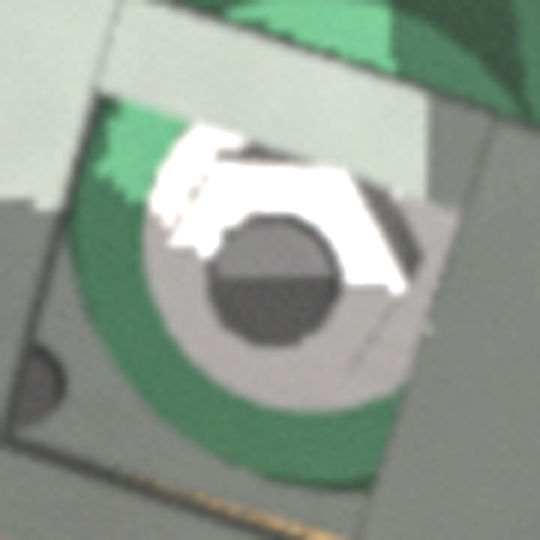

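Estimates scatter between 43° and 52°. I'll take one more view from the other side, lit and closer.

Run:
```python
from h import *
move_ptp([NUT[0]-.055,NUT[1]-.01,.24],Rd(90)); dwell(.3); im=wsave('w11.png')
move_ptp([NUT[0]-.075,NUT[1]-.0,.26],Rd(60)); dwell(.3); im2=wsave('w12.png')
cv2.imwrite('pics/r13.png',np.hstack([rect(i,NUT,.03,.085,6.5) for i in (im,im2)])); print(get_t())
```

```text
34.2167
```

View pics/r13.png

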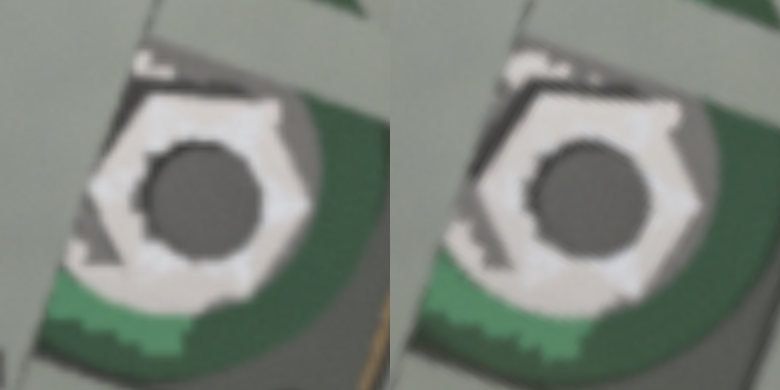

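This view is clear: the corner axis is at -4.6°, where it started at 39.7°. That is a turn of about 44.3° (0.77 rad), which passes but falls just short of a full eighth. There's time, so I'll re-engage one corner back, away from the tin, and add a few degrees.

Run:
```python
from h import *
a=112
print([inverse_kinematics(tp(a,b,z),Rd(a)) is not None for b,z in((.11,.22),(.11,.091),(0,.091))])
move_l([*get_tcp_pos()[:2],.27],rate=.2)
move_ptp(tp(a,.11,.24),Rd(a)); move_l(tp(a,.11,.091),rate=.15); dwell(.1)
f0=np.array(get_ft_force())
for b in(.04,.02,.01,.001):
    move_l(tp(a,b,.091),rate=.06); F=np.array(get_ft_force())-f0; print(b,F.round(1))
    if np.linalg.norm(F)>20: print('stop');raise SystemExit
for a in range(109,90,-3):
    move_l(tp(a,.001,.091),Rd(a),rate=.06); F=np.array(get_ft_force())-f0; print(a,F.round(1))
    if np.linalg.norm(F)>50: print('stop');raise SystemExit
dwell(.15)
for a in (94,97):move_l(tp(a,.001,.091),Rd(a),rate=.05)
for b in(.01,.11):
    move_l(tp(a,b,.091),rate=.09); print(b,(np.array(get_ft_force())-f0).round(1))
move_l(tp(a,.11,.22),rate=.2)
move_ptp([NUT[0]-.055,NUT[1]-.01,.24],Rd(90)); dwell(.2); im=wsave('w13.png')
cv2.imwrite('pics/r14.png',rect(im,NUT,.03,.085,6.5)); print(get_t(),get_finger_gap())
```

```text
[True, True, True]
0.04 [-0.5  0.8 -0.5]
0.02 [ 0.1 -0.9  0.5]
0.01 [ 0.3 -0.6  0.2]
0.001 [ 0.2 -0.1 -0.5]
109 [-0.1 -0.2  0.1]
106 [ 1.  -0.1  0.1]
103 [ 0.5 -0.4 -0. ]
100 [ 0.9 -0.6 -0.7]
97 [ 2.5 -1.2  0.3]
94 [ 2.2 -0.2  0.1]
91 [1.5 0.2 0.5]
0.01 [ 1.7 -0.  -0.3]
0.11 [-0.3  0.7  0.5]
45.2083 0.17590631651045782
```

View pics/r14.png

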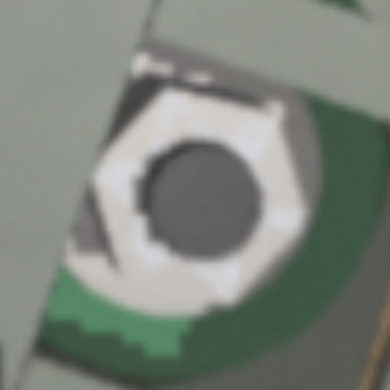

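View pics/w13.png

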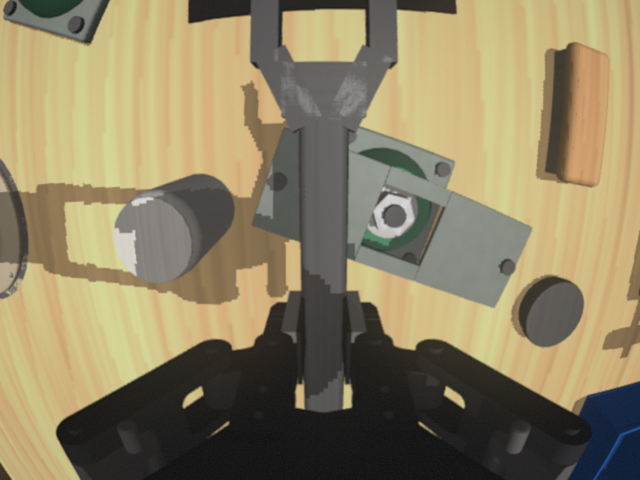

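The nut is now at about 51° (0.89 rad). Next: move over to the mat and lower the spanner.

Run:
```python
from h import *
g=np.array([.4965,.2654])-.0295*U(2)
move_l([*get_tcp_pos()[:2],.26],rate=.2)
move_ptp([*g,.22],Rd(2)); move_l([*g,.06],rate=.15); dwell(.15);f0=np.array(get_ft_force());wsave('w14.png'); save('side','s14.png');save('scene','c14.png')
z=.06
for z in(.034,.030,.028,.0265,.0255,.0248):
    move_l([*g,z],rate=.03); F=np.array(get_ft_force())-f0; print(z,F.round(1))
    if F[2]>6: break
dwell(.2);print(get_t(),get_finger_gap(),get_joints())
```

```text
0.034 [0.7 1.  0.4]
0.03 [0.3 1.  0.6]
0.028 [0.9 1.4 0.2]
0.0265 [0.5 1.  0.5]
0.0255 [-0.7  0.7  6. ]
0.0248 [-1.1 -0.7 12.3]
51.2583 0.1731221631453157 [ 2.20865512e+01  2.53148513e+01  1.08371398e+02 -7.46548855e-04
  4.62503839e+01  1.10084330e+02]
```

View pics/c14.png

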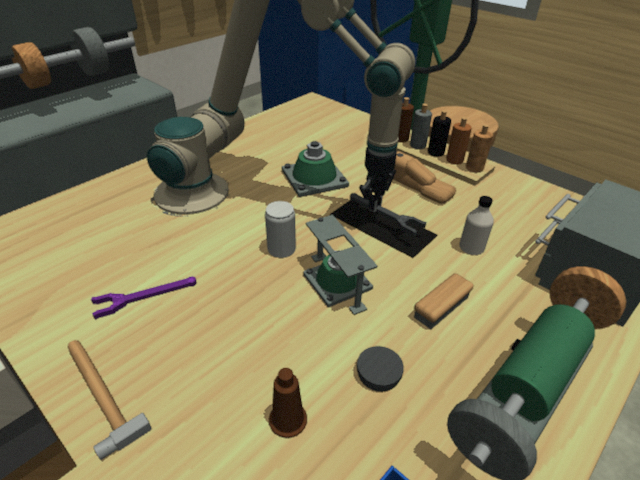

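View pics/w14.png

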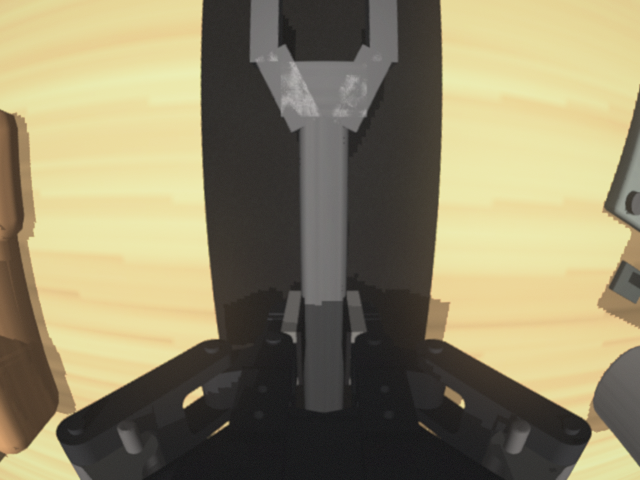

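It is centred along the mat and in contact. Release and retreat.

Run:
```python
from h import *
p=get_tcp_pos()
move_l([p[0],p[1],.0255],rate=.03); move_gripper(.6); dwell(.2)
move_l([p[0],p[1],.2],rate=.15); 
move_ptp([.40,.265,.3],Rd(2)); dwell(.3); im=wsave('w15.png'); save('side','s15.png'); print(get_t(),get_finger_gap(),np.round(get_ft_force(),1))
```

```text
54.4167 0.6039350321175322 [-0.1  0.6 -0.5]
```

View pics/w15.png

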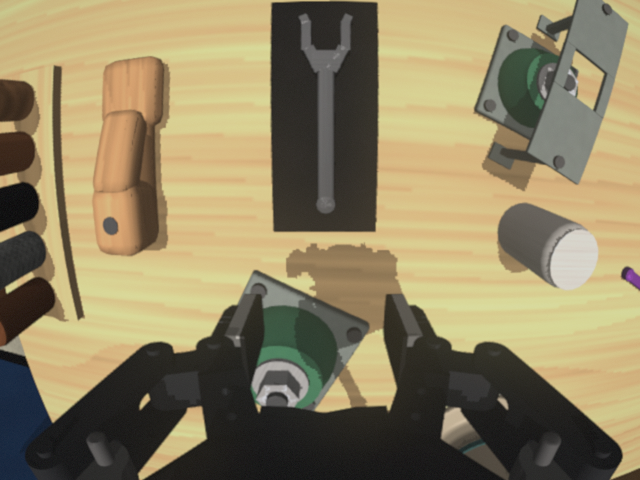

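View pics/s15.png

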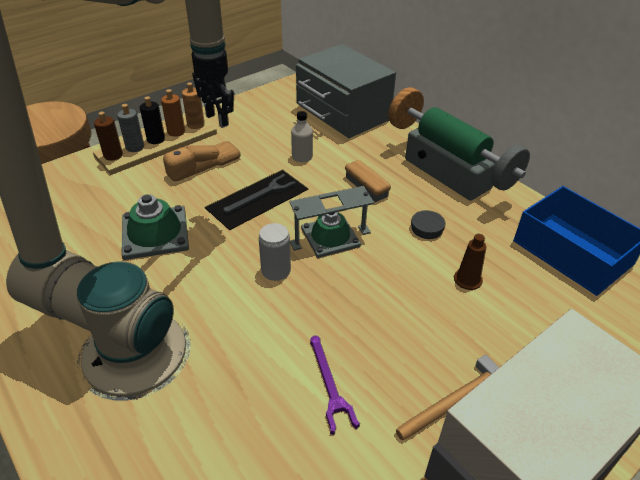

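The spanner lies flat along the middle of the mat (columns 300–352, mat 272–378; rows 14–213, mat 3–231). The bystanders show at the same pixels as at the start.

Run:
```python
from h import *
print(get_dq()); close_job(); print(get_t())
```

```text
[ 0.07483061 -0.3635756  -0.24268757  0.01820207  0.08430184 -0.07295381]
the job is handed in; nothing more can be done
the job is handed in; nothing more can be done
```

The nut is loosened by about 51° (0.89 rad) clockwise, measured from a wrist image taken after the spanner was out. The spanner lies flat along the middle of the mat, and I handed the job in at about 54 s of the 70 s allowed.

- **Nut turning:** I gripped the handle about 120 mm behind the jaw's centre, slid the jaw on from the robot side and swung it clockwise. The first swing gave only about 44° (0.77 rad), just short of a full eighth. I put the spanner back on from a different angle, away from the glue tin, and turned it further.
- **Conflicting readings:** Earlier estimates of the first swing ranged from 43° to 52°. The lower figures came from shadowed views and the higher ones from the edge of the wrist picture. I trusted the later, clearer view, which I put at about ±1.5°.
- **Final checks:** The last images show the spanner centred and straight on the mat, and the other things on the bench where they started. The gripper was open and well clear of everything.
- **Contact forces:** I saw no unexpected contact in the sampled readings. The highest was about 12 N, when pressing the spanner onto the mat.

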